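Stand the ripe cheese log on the ripening board and refill its gutter

TASK

Take the ripe, orange-rinded cheese log out of its wooden gutter and stand it on end (either end) on the free part of the ripening board, a finger's width or more clear of the two cheeses standing there. Then lift the fresh white log off the steel draining tray and lay it full length in the gutter that has come free. Set both down gently, never letting one drop, roll off or topple, and leave the other cheeses on the rack and the board where they are.

Things in the scene. Friction and masses are not known exactly. Their poses are not given: they have to be found in the camera images.
- ripe: the ripe cheese log, orange-brown rind: cylinder 56 mm in diameter and 150 mm long with flat ends, firm, about 0.37 kg (may vary by a quarter); starts lying in one of the two gutters of the wooden rack, near or far, its middle within about 20 mm of the gutter's middle. Origin at its centre, x along its axis (either end may be up in the end), it may roll about x
- fresh: the fresh cheese log, white: cylinder 56 mm in diameter and 150 mm long with flat ends, firm, about 0.37 kg (may vary by a quarter); starts lying on the wire cradle of the steel tray. Origin at its centre, 65 mm above the table at the start; x along its axis
- young: a pale yellow log of the same size and form, lying in the other gutter of the wooden rack; it stays there. Origin at its centre, x along its axis
- stood_a: a dark orange-brown log of the same size (56 mm diameter, 150 mm tall) standing upright on the ripening board, loose; it stays there. Origin at its centre, z along its axis
- stood_b: the second standing log, like stood_a
- board: the ripening board, spruce, fixed: 280 mm along its x, 200 mm along its y, its flat top 20 mm above the table. Origin at the centre of its underside on the table, z up. The two standing cheeses are on its +x half (the side away from the robot); its -x half, towards the robot, is free. The board is on the left or on the right of the rack
- rack: the wooden double gutter, spruce, fixed: two shallow gutters along its y, 200 mm long, 115 mm apart along its x, on cross bearers 26 mm high at y = -70 and +70 mm. A gutter holds the lowest 70 degrees of a log, is 48 mm wide outside and reaches 48 mm above the table: the log's widest part stands free above it, and the ends are open. Origin on the table under its middle, z up
- gutter_near (a point): middle of the gutter on the robot's side, at the point where a lying log's centre is: 68 mm above the table. Axes as the rack's (gutter along y)
- gutter_far (a point): the same for the gutter on the far side, 115 mm farther along the rack's x
- tray: the stainless draining tray, fixed, 140 mm along its x, 240 mm along its y, rim 18 mm high, on the other side of the rack from the board. In it a wire cradle: two 8 mm rods along y, 42 mm wide over both, tops 42 mm above the table, on wire legs at y = -90 and +90 mm; the fresh log lies on them. Origin on the table under its middle
There are look-alikes about, which are no part of the job. Leave any green look-alike of the fresh alone.

How it is judged:
By the outcome, as a careful person would: the job done as asked, in the order asked, and still so for the second after the job is handed in, with the robot touching nothing.
It also fails if it takes over 69 s, if anything falls off the work surface, if the arm or the gripper's body presses on something with over 40 N, if the wrist force passes 120 N, or if a joint passes its speed limit or range.

ROBOT

A 6-joint arm with a two-finger parallel gripper is mounted at the origin on the work surface. World frame = base frame: x ahead of the robot, y to its left, z up, the work surface at z = 0. Lengths are in mm, angles in degrees, forces in N, time in s.
With the tool pointing down it reaches from about 250 to 800 mm from the base axis. Payload 3.9 kg.
Tool frame: the origin (TCP) lies at the very end of the fingers, on their centre line; the grasp point (between the pads) lies robot.grip_depth behind it (robot.grip_depth is the distance from the TCP to the grasp point, in mm); z points along the fingers, y is the line along which they close (so a half turn about z gives the same grasp; the last joint's range is limited). The gripper opens to 85 mm and grips with 20 to 120 N. Pads are 22 mm wide; open, the fingers measure 114 mm over their backs; the gripper's body (76 mm by 85 mm) begins 54 mm behind the grasp point. The pads swing forward as they close: fully open they stand 13 mm farther back than shut.
Start: joints at [-73.51, 14.897, -7.913, 67.191, 0, 90], TCP at [149.013, -503.399, 231.304] pointing down, gripper open.
Joint ranges: [-159.42, 159.42], [-47.68, 98.78], [-73.54, 78.23], [-108.79, 121.32], [-90, 84.71], [-180, 180]. Speed limits (degrees/s): [147.25, 147.25, 180, 180, 180, 180].

INTERFACE

Orientations are given as a 3x3 rotation matrix whose columns are the frame's x, y, z axes.
In Python, from rig import sensors, eyes, job, robot gives the robot as it stands.
- The arm moves only by the tool carry_out, never from a script. Its argument "plan" is a list of rows, each a list of 3 entries, a list of its own where there are three numbers: the gripper's target within -1 to 1 (fully open at 1, half-way at 0, shut at -1), then the shift along the tool's x, y, z in mm, then the turn, a rotation vector about the tool's x, y, z in rad. In form: [[jaw, [x, y, z], [wx, wy, wz]], ...]. A call has 1 to 8 rows; each row is the pose to reach, as a shift and turn from the pose commanded when the call began, along the tool's axes at that moment; what a row does not reach only later rows make up. A row lasts 1/12 s, in which the tool goes at most 41.7 mm and 7.16 degrees, less where a joint would pass 70% of its speed; a pose out of reach is approached as far as the arm can. A call with a gripper value outside its range is refused whole. The fingers move at their own pace and stop on an object; the grip force is fixed at half the most. Time passes only in rows, so rows that repeat a pose let the fingers close. It gives the time, the measured TCP pose, the force, the opening and the grip force at its end, in the units of the state.
- sensors.get_obs(): the state, without advancing time (a new reading comes with each control period).
- eyes.grab_frame(name): name is "scene" or "top" or "wrist"; returns a dict with "img" (420x560x3 uint8, red, green, blue), "z_map" (420x560 float32, mm along the optical axis (not along the pixel's ray), 0 where there is no reading), "camera_matrix" (3x3 intrinsics, pixels), "rvec" (rotation vector, rad) and "tvec" (3), from world to camera coordinates, as OpenCV has them. Camera axes: x right, y down, z forward; pixel columns grow to the right and rows downward; lengths in mm; the calibration is good to about 2 mm. A picture is of the moment at which its call begins.
- job.finish_job(): hands the job in; it is judged then, once.
Trained networks look in a picture, given as the dict that the camera call returned (one of the last four; its "shot" number tells which), for a name from the list of things; names that differ only in an ending like _2 or _b are one class to them, and where a whole thing is asked for, a point or a joint stands for the part that bears it (a point fixed in the world has none). Each returns a list of dicts, best first, with "score" (0 to 1); they miss things now and then, are a little off and sometimes report something else, mostly with a low value. They report only what shows in the picture. A call takes as long as a camera call. They do not tell look-alikes from the thing itself.
- eyes.spot_in(picture, query): "position" ([x, y, z] in mm, in world coordinates, good to about 4 mm: the middle of the surface that is visible of it).
- eyes.outline_of(picture, query): "mask" (420x560 bool, what is visible of it).
- eyes.spot_point(picture, query): "position" ([x, y, z] in mm, in world coordinates, good to about 4 mm: a listed point, or the origin of a listed thing).
The state is a dict: "t": time; "joints": joint angles; "joint_vel": joint speeds; "effort": joint torques, N m; "tcp_pos": TCP position; "tool_rot": TCP orientation; "ft_force": force on the tool from outside, world axes, zero at the start; "wrist_torque": the same for the moment, N m; "opening": finger opening in mm; "grasp_force": force on a finger pad.
Only numpy, scipy, OpenCV 4.12 (cv2) and the standard library are available. Lean on these libraries where they do the work, as an engineer would, in place of code of your own. Each camera call takes 0.05 s, during which the arm holds its last target. There are 200 camera calls.

## Working session

There is one attempt and no reset: what is moved stays moved. The work goes in short steps, Python scripts to look and compute and a tool call to move; the robot and the scene stay as the last step left them, time stands still between calls to the robot, and variables do not carry over. Pictures are saved under pics/ and viewed, at most 10 in all, crops included, and the job is handed in when it is done.

Besides the shell and the picture viewer there is one more tool, called after ">>>" as name([rows], argument=value, ...), one row to a line, values as JSON. carry_out: Moves the arm, as the interface text tells. Its arguments: {"type":"object","properties":{"plan":{"type":"array"}},"required":["plan"]}

```bash
ls; mkdir -p pics
cat > h.py <<'E'
import numpy as np, cv2
from rig import sensors, eyes, job, robot
def cloud(p):
    z=p["z_map"]; K=p["camera_matrix"]; R=cv2.Rodrigues(np.array(p["rvec"],float))[0]; t=np.array(p["tvec"],float).ravel()
    v,u=np.mgrid[:z.shape[0],:z.shape[1]]
    c=np.stack([(u-K[0][2])/K[0][0]*z,(v-K[1][2])/K[1][1]*z,z],-1)
    w=(c-t)@R; w[z<=0]=np.nan
    return w
def save(p,n,crop=None,s=1):
    im=p["img"][...,::-1]
    if crop: im=im[crop[1]:crop[3],crop[0]:crop[2]]
    cv2.imwrite("pics/"+n+".png",cv2.resize(im,None,fx=s,fy=s,interpolation=cv2.INTER_CUBIC))
E
python3 - <<'E'
from h import *
o=sensors.get_obs(); print(o["tcp_pos"],np.round(o["tool_rot"],3).tolist(),o["opening"],robot.grip_depth,o["t"])
a=eyes.grab_frame("top"); b=eyes.grab_frame("scene")
im=np.hstack([a["img"],b["img"]])
save(a,"top"); save(b,"scene")
for q in ["ripe","fresh","young","stood_a","board","rack","gutter_near","gutter_far","tray"]:
    for p,n in((a,"top"),(b,"scene")):
        r=eyes.spot_point(p,q); print(q,n,[(np.round(x["position"]).tolist(),round(x["score"],2)) for x in r[:4]])
np.savez("a.npz",w=cloud(a),img=a["img"]);
E
```

```text
pics
[ 148.81984053 -502.75968035  230.4618043 ] [[0.959, 0.284, -0.001], [0.284, -0.959, 0.002], [-0.0, -0.002, -1.0]] 85.70595328707677 18.700000000000003 0.0
ripe top [([603.0, 1.0, 69.0], 0.58)]
ripe scene [([602.0, 2.0, 72.0], 0.56)]
fresh top [([571.0, 586.0, 28.0], 0.79), ([282.0, 313.0, 33.0], 0.73), ([493.0, 327.0, 68.0], 0.65)]
fresh scene [([281.0, 312.0, 27.0], 0.92), ([494.0, 326.0, 67.0], 0.91), ([572.0, 590.0, 27.0], 0.78), ([611.0, -7.0, 68.0], 0.52)]
young top [([496.0, -21.0, 67.0], 0.58)]
young scene [([486.0, -22.0, 68.0], 0.68), ([492.0, 322.0, 66.0], 0.48)]
stood_a top [([563.0, -253.0, 96.0], 0.86), ([606.0, -369.0, 98.0], 0.71)]
stood_a scene [([611.0, -368.0, 96.0], 0.86), ([563.0, -250.0, 98.0], 0.57)]
board top [([518.0, -323.0, 3.0], 0.83)]
board scene [([517.0, -324.0, 3.0], 0.78)]
rack top [([609.0, -370.0, 99.0], 0.4), ([486.0, 339.0, 4.0], 0.25)]
rack scene [([549.0, -26.0, 3.0], 0.93)]
gutter_near top []
gutter_near scene [([494.0, -34.0, 72.0], 0.88), ([606.0, 2.0, 72.0], 0.17)]
gutter_far top []
gutter_far scene [([610.0, -9.0, 69.0], 0.74)]
tray top [([486.0, 340.0, 3.0], 0.82), ([496.0, -22.0, 69.0], 0.33)]
tray scene [([490.0, 340.0, -4.0], 0.67), ([515.0, -324.0, -1.0], 0.53)]
```

View pics/top.png

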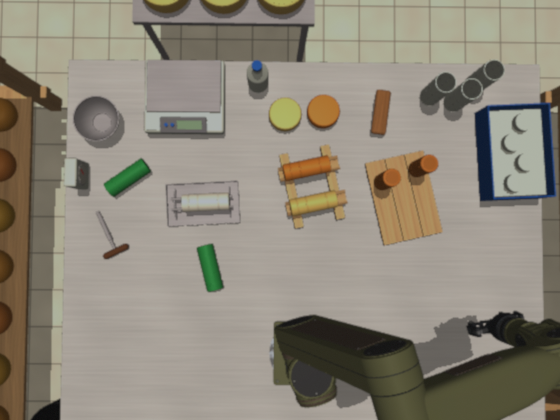

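View pics/scene.png

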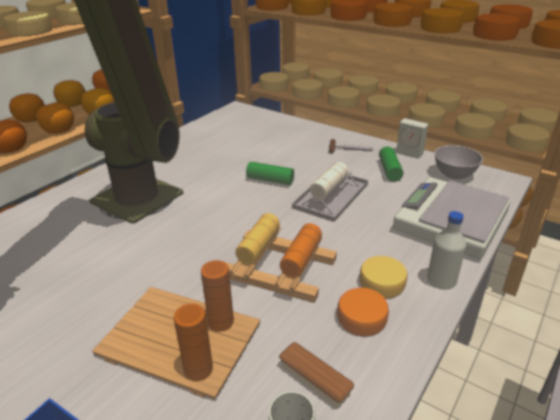

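Top view: the ripe orange log is at pixel (309,168) in the far gutter and the pale yellow young log at (316,203) in the near one. White candidates: the white log on the tray at (205,203) fits "fresh", while the two green ones at (127,177) and (209,268) are look-alikes to leave alone. Standing logs are at (388,178) and (428,165). The board's free half is around (405,215).

```bash
cat >> h.py <<'E'
def near(w,c,r,z0,z1):
    m=(np.hypot(w[...,0]-c[0],w[...,1]-c[1])<r)&(w[...,2]>z0)&(w[...,2]<z1); return m
def fitlog(p,q_rgb,c,r=95,z0=66,z1=105):
    "axis from visible top of a lying log, colour-selected"
    w=cloud(p); m=near(w,c,r,z0,z1)&q_rgb(p["img"].astype(int)); P=w[m]
    mu=np.median(P,0); xy=P[:,:2]-P[:,:2].mean(0)
    d=np.linalg.svd(xy,full_matrices=False)[2][0]; d*=np.sign(d[1])
    n=np.array([-d[1],d[0]]); s=P[:,:2]@d; t=P[:,:2]@n
    s0,s1=np.percentile(s,[.5,99.5]); t0,t1=np.percentile(t,[1,99])
    ctr=d*(s0+s1)/2+n*(t0+t1)/2
    return ctr,np.degrees(np.arctan2(d[1],d[0])),s1-s0,t1-t0,np.percentile(P[:,2],98),m.sum()
orange=lambda i:(i[...,0]>i[...,1]*1.6)&(i[...,0]>90)
yellow=lambda i:(i[...,0]>i[...,2]*1.4)&(i[...,1]>i[...,0]*.65)
white=lambda i:(i.max(-1)-i.min(-1)<45)&(i[...,0]>140)
E
python3 - <<'E'
from h import *
np.set_printoptions(precision=1,suppress=True)
print([x for x in dir(robot) if x[0]!='_'])
a=eyes.grab_frame("top"); b=eyes.grab_frame("scene")
for n,p in(("top",a),("scene",b)):
    for q,f,c in(("ripe",orange,(603,1)),("young",yellow,(492,-22)),("fresh",white,(494,326))):
        print(n,q,*fitlog(p,f,c))
    w=cloud(p)
    for c in((563,-252),(608,-369)):
        P=w[near(w,c,50,155,185)]; print(n,"stood",len(P),cv2.minEnclosingCircle(P[:,:2].astype(np.float32)),np.median(P[:,2]))
    P=w[near(w,(517,-323),190,14,26)]; print(n,"board",cv2.minAreaRect(P[:,:2].astype(np.float32)),np.median(P[:,2]))
    P=w[near(w,(548,-11),150,20,50)]; print(n,"rack",len(P),cv2.minAreaRect(P[:,:2].astype(np.float32)))
    r=eyes.outline_of(p,"ripe"); print([(round(x["score"],2),x["mask"].sum()) for x in r[:3]])
save(a,"crop",(170,130,450,260),2.8)
E
```

```text
['PlanningError', 'grip_depth']
top ripe [600.4   1.3] 103.20611117387244 144.10809009888501 47.48333281479336 100.20834996444563 556
top young [519.5 -15.6] 102.67431208691605 148.47096002100764 114.07724302695277 101.4516018763146 796
top fresh [494.1 324.5] 93.20161122128088 143.8029010413586 49.71649653190457 98.46770089184824 722
top stood 270 ((565.0394897460938, -252.1938018798828), 28.800670623779297) 169.3872723719719
top stood 275 ((609.1552124023438, -367.7444152832031), 28.878559112548828) 168.99546102222916
top board ((510.73101806640625, -312.2087707519531), (280.06231689453125, 233.55853271484375), 12.986085891723633) 19.60855863778865
top rack 1034 ((549.4518432617188, -22.47252655029297), (250.15382385253906, 200.21902465820312), 12.659296989440918)
[(0.7, np.int64(845))]
scene ripe [611.1  -2.9] 102.0098378476497 142.47037582187284 44.28137746602192 97.68050472462018 806
scene young [498.9 -23.2] 99.93383291643303 149.79136925537966 50.73041527823381 97.28114419060476 1045
scene fresh [499.8 322.8] 92.10760579540342 149.6600983575194 48.13781858404957 94.66706023766534 522
scene stood 566 ((568.6195068359375, -253.2795867919922), 28.918516159057617) 169.66194342470695
scene stood 759 ((612.2774047851562, -368.0277404785156), 29.01760482788086) 169.93798213178198
scene board ((516.1892700195312, -326.77484130859375), (282.6830139160156, 202.92112731933594), 12.899978637695312) 20.213237887307567
scene rack 1763 ((552.4910888671875, -21.405548095703125), (250.16409301757812, 205.32415771484375), 12.332589149475098)
[(0.67, np.int64(1258))]
```

View pics/crop.png

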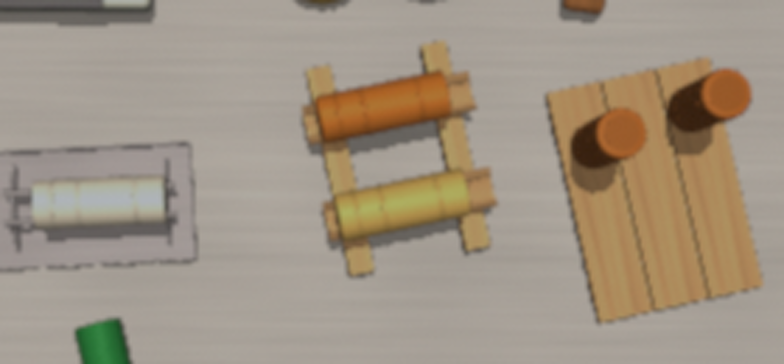

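The crop shows the orange log at crop (385,105), full frame (307,167), in the far gutter, and the yellow one in the near gutter. The white log is on the tray at crop (98,200), full frame (205,201); the green one at crop (100,340) is a look-alike. So ripe is the orange log in the far gutter and fresh is the white one on the tray.

The ripe log's centre is about (604,0) and its axis is at 102.5°. I'll grip it with the tool tilted 20°, 15 mm towards the end that goes up.

```bash
cat >> h.py <<'E'
from scipy.spatial.transform import Rotation as Ro
k=np.array([0,0,1.]); D=np.deg2rad
def az(a): return np.array([np.cos(D(a)),np.sin(D(a)),0])
def lying(a,tilt=20):  # tool pose for a log whose top end points to azimuth a
    h=az(a);c,s=np.cos(D(tilt)),np.sin(D(tilt)); x=-h*c+k*s; z=-k*c-h*s
    return np.stack([x,np.cross(z,x),z],1)
def upright(a,tilt=20): # tool pointing along azimuth a, log standing
    o=az(a);c,s=np.cos(D(tilt)),np.sin(D(tilt)); x=-k*c-o*s; z=o*c-k*s
    return np.stack([x,np.cross(z,x),z],1)
def to(grasp,R,frac=1):
    "shift & turn in tool axes from the measured pose to put the grasp point there"
    o=sensors.get_obs(); R0=np.array(o["tool_rot"]); p0=np.array(o["tcp_pos"])
    p=np.array(grasp)+R[:,2]*robot.grip_depth
    d=R0.T@(p-p0); r=Ro.from_matrix(R0.T@R).as_rotvec()
    print("shift",np.round(d*frac).tolist(),"turn",np.round(r*frac,2).tolist(),"| dist %.0f ang %.0f"%(np.linalg.norm(d),np.degrees(np.linalg.norm(r))),"joints",np.round(o["joints"],1).tolist(),"t",round(o["t"],2))
E
python3 - <<'E'
from h import *
h=az(-77.5); g=np.array([604,0,70])+15*h
to(g+[0,0,110],lying(-77.5)); to(g+[0,0,110],lying(-77.5),.5)
E
```

```text
shift [579.0, -345.0, 69.0] turn [0.26, 0.28, -1.48] | dist 677 ang 88 joints [-73.5, 14.9, -7.9, 67.2, -0.0, 90.0] t 1.2
shift [289.0, -172.0, 34.0] turn [0.13, 0.14, -0.74] | dist 677 ang 88 joints [-73.5, 14.9, -7.9, 67.2, -0.0, 90.0] t 1.2
```

>>> carry_out([
  [1,[290,-172,20],[0.13,0.14,-0.74]],
  [1,[290,-172,20],[0.13,0.14,-0.74]],
  [1,[290,-172,20],[0.13,0.14,-0.74]],
  [1,[290,-172,20],[0.13,0.14,-0.74]],
  [1,[290,-172,20],[0.13,0.14,-0.74]],
  [1,[290,-172,20],[0.13,0.14,-0.74]],
  [1,[290,-172,20],[0.13,0.14,-0.74]],
  [1,[290,-172,20],[0.13,0.14,-0.74]],
])

```text
t: 1.87
tcp_pos: [376.5, -258.3, 211.3]
tool_rot: [[0.512, 0.858, 0.03], [0.841, -0.509, 0.183], [0.173, -0.068, -0.983]]
ft_force: [1.4, -0.6, 1.3]
opening: 85.2
grasp_force: 0.0
```

Run:
```python
from h import *
h=az(-77.5); g=np.array([604,0,70])+15*h
to(g+[0,0,110],lying(-77.5))
```

```text
shift [319.0, 73.0, 101.0] turn [0.13, 0.14, -0.74] | dist 343 ang 44 joints [-40.8, 12.9, -14.6, 68.1, 9.1, 79.7] t 1.87
```

>>> carry_out([
  [1,[319,73,101],[0.13,0.14,-0.74]],
  [1,[319,73,101],[0.13,0.14,-0.74]],
  [1,[319,73,101],[0.13,0.14,-0.74]],
  [1,[319,73,101],[0.13,0.14,-0.74]],
  [1,[319,73,101],[0.13,0.14,-0.74]],
  [1,[319,73,101],[0.13,0.14,-0.74]],
  [1,[319,73,101],[0.13,0.14,-0.74]],
  [1,[319,73,101],[0.13,0.14,-0.74]],
])

```text
t: 2.53
tcp_pos: [599.8, -14.9, 162.8]
tool_rot: [[-0.199, 0.977, -0.073], [0.919, 0.212, 0.333], [0.341, -0.001, -0.94]]
ft_force: [0.2, -1.1, -0.2]
opening: 85.5
grasp_force: 0.0
```

Run:
```python
from h import *
h=az(-77.5); g=np.array([604,0,70])+15*h
to(g+[0,0,110],lying(-77.5)); to(g,lying(-77.5))
a=eyes.grab_frame("wrist"); save(a,"wrist1"); 
o=sensors.get_obs()
print(np.array(a["camera_matrix"]).tolist())
w=cloud(a); m=near(w,(604,0),95,78,105)&orange(a["img"].astype(int)); print(m.sum())
print(fitlog(a,orange,(604,0),95,78))
```

```text
shift [5.0, 7.0, 2.0] turn [0.0, 0.0, -0.0] | dist 9 ang 0 joints [-11.0, 29.9, 2.1, 70.4, 18.2, 65.4] t 2.53
shift [-33.0, 7.0, 105.0] turn [0.0, 0.0, -0.0] | dist 111 ang 0 joints [-11.0, 29.9, 2.1, 70.4, 18.2, 65.4] t 2.53
[[364.3539134712742, 0.0, 276.76246878610186], [0.0, 364.3539134712742, 214.32073524655874], [0.0, 0.0, 1.0]]
15665
(array([604.9038056 ,   0.83720456]), np.float64(103.68518216449104), np.float64(143.61225209813864), np.float64(46.01407357812616), np.float64(95.61489137573622), np.int64(15665))
```

View pics/wrist1.png

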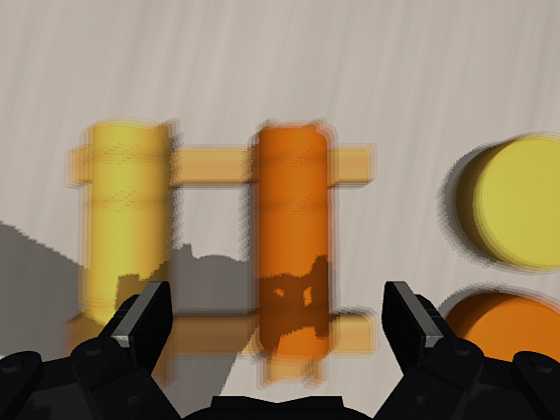

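The wrist view shows ripe (orange) at about (292,230), centred between the fingers, and young to its left at (130,220). The fitted centre is (605,1), which agrees with the earlier estimate, so I'll descend.

>>> carry_out([
  [1,[5,7,2],[0,0,0]],
  [1,[5,7,2],[0,0,0]],
  [1,[-4,7,27],[0,0,0]],
  [1,[-12,7,52],[0,0,0]],
  [1,[-21,7,77],[0,0,0]],
  [1,[-28,7,93],[0,0,0]],
  [1,[-33,7,105],[0,0,0]],
  [1,[-33,7,105],[0,0,0]],
])

```text
t: 3.25
tcp_pos: [601.0, -11.7, 51.4]
tool_rot: [[-0.195, 0.978, -0.077], [0.919, 0.209, 0.333], [0.342, -0.006, -0.94]]
ft_force: [-0.6, -0.3, 0.1]
opening: 85.6
grasp_force: 0.0
```

Run:
```python
from h import *
h=az(-77.5); g=np.array([604.5,0,70])+15*h
to(g,lying(-77.5))
a=eyes.grab_frame("wrist"); save(a,"wrist2")
print(fitlog(a,orange,(604,0),95,78))
```

```text
shift [2.0, 6.0, -0.0] turn [-0.0, 0.0, -0.01] | dist 6 ang 1 joints [-10.7, 35.0, -6.6, 56.7, 18.2, 65.9] t 3.25
(array([599.86227217,  14.63126494]), np.float64(102.86016591242972), np.float64(114.45764895428178), np.float64(48.97203583798546), np.float64(95.52062399474103), np.int64(47712))
```

>>> carry_out([
  [1,[1,5,0],[0,0,0]],
  [1,[1,5,0],[0,0,0]],
  [1,[1,5,0],[0,0,0]],
])

```text
t: 3.55
tcp_pos: [610.1, -8.6, 55.7]
tool_rot: [[-0.2, 0.977, -0.069], [0.919, 0.211, 0.333], [0.34, 0.003, -0.941]]
ft_force: [0.1, 0.1, 0.2]
opening: 85.3
grasp_force: 0.0
```

Run:
```python
from h import *
h=az(-77.5); g=np.array([604.5,0,70])+15*h
to(g,lying(-77.5))
a=eyes.grab_frame("wrist"); save(a,"wrist2")
print(fitlog(a,orange,(604,0),95,78))
to(g,lying(-77.5))
```

```text
shift [-0.0, -4.0, 3.0] turn [0.0, 0.0, -0.0] | dist 5 ang 0 joints [-10.3, 35.2, -5.4, 57.1, 18.3, 66.2] t 3.55
(array([599.84787061,  14.90575307]), np.float64(102.27603473679235), np.float64(113.85125447951422), np.float64(48.96924156038244), np.float64(95.53479244159118), np.int64(44554))
shift [-0.0, -3.0, 3.0] turn [0.0, 0.0, -0.0] | dist 5 ang 0 joints [-10.3, 35.2, -5.5, 57.1, 18.3, 66.2] t 3.6
```

View pics/wrist2.png

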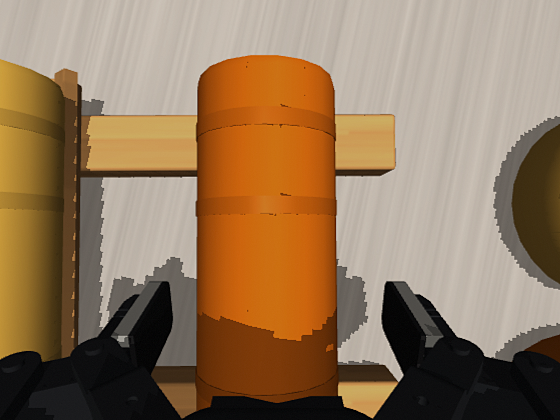

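Ripe's centre is at column 266 and the fingers' centre at 277, so I need to shift 4 mm back along y. Then close.

>>> carry_out([
  [1,[0,-4,3],[0,0,0]],
  [1,[0,-4,3],[0,0,0]],
  [1,[0,-4,3],[0,0,0]],
  [-1,[0,-4,3],[0,0,0]],
  [-1,[0,-4,3],[0,0,0]],
  [-1,[0,-4,3],[0,0,0]],
  [-1,[0,-4,3],[0,0,0]],
  [-1,[0,-4,3],[0,0,0]],
])

```text
t: 4.27
tcp_pos: [605.8, -8.1, 52.0]
tool_rot: [[-0.2, 0.977, -0.07], [0.919, 0.212, 0.333], [0.34, 0.002, -0.94]]
ft_force: [2.7, 0.3, 4.1]
opening: 54.4
grasp_force: 63.9
```

>>> carry_out([
  [-1,[0,0,0],[0,0,0]],
  [-1,[0,0,0],[0,0,0]],
  [-1,[0,0,0],[0,0,0]],
  [-1,[0,0,0],[0,0,0]],
])

```text
t: 4.6
tcp_pos: [605.8, -8.1, 51.9]
tool_rot: [[-0.2, 0.977, -0.07], [0.919, 0.212, 0.333], [0.34, 0.002, -0.94]]
ft_force: [2.1, -0.0, 5.0]
opening: 54.4
grasp_force: 64.1
```

Run:
```python
from h import *
h=az(-77.5); g=np.array([604.5,0,70])+15*h
to(g,lying(-77.5)); to(g+[0,0,100],lying(-77.5));
```

```text
shift [-0.0, 1.0, -1.0] turn [0.0, 0.0, -0.0] | dist 1 ang 0 joints [-10.4, 35.0, -6.4, 56.4, 18.4, 66.1] t 4.6
shift [34.0, 1.0, -95.0] turn [0.0, 0.0, -0.0] | dist 100 ang 0 joints [-10.4, 35.0, -6.4, 56.4, 18.4, 66.1] t 4.6
```

>>> carry_out([
  [-1,[5,0,-14],[0,0,0]],
  [-1,[14,0,-38],[0,0,0]],
  [-1,[24,0,-66],[0,0,0]],
  [-1,[34,0,-94],[0,0,0]],
  [-1,[44,0,-122],[0,0,0]],
  [-1,[44,0,-122],[0,0,0]],
  [-1,[44,0,-122],[0,0,0]],
])

```text
t: 5.18
tcp_pos: [604.7, -8.7, 181.0]
tool_rot: [[-0.199, 0.977, -0.072], [0.919, 0.212, 0.331], [0.339, 0.0, -0.941]]
ft_force: [-0.9, 1.1, -5.1]
opening: 54.3
grasp_force: 64.8
```

Run:
```python
from h import *
print(sensors.get_obs()["ft_force"],sensors.get_obs()["opening"])
to([450,-90,270],upright(-11)); to([450,-90,270],upright(-11),.5)
to([450,-90,270],upright(-30));
```

```text
[-0.86598282  1.07629335 -5.11483934] 54.349301291810065
shift [-22.0, -152.0, -96.0] turn [-0.54, -1.37, -1.16] | dist 181 ang 107 joints [-10.4, 29.6, 4.4, 72.7, 18.2, 66.1] t 5.18
shift [-11.0, -76.0, -48.0] turn [-0.27, -0.69, -0.58] | dist 181 ang 107 joints [-10.4, 29.6, 4.4, 72.7, 18.2, 66.1] t 5.18
shift [-27.0, -155.0, -98.0] turn [-0.39, -1.47, -0.83] | dist 185 ang 99 joints [-10.4, 29.6, 4.4, 72.7, 18.2, 66.1] t 5.18
```

>>> carry_out([
  [-1,[-11,-76,-48],[-0.27,-0.69,-0.58]],
  [-1,[-11,-76,-48],[-0.27,-0.69,-0.58]],
  [-1,[-11,-76,-48],[-0.27,-0.69,-0.58]],
  [-1,[-11,-76,-48],[-0.27,-0.69,-0.58]],
  [-1,[-11,-76,-48],[-0.27,-0.69,-0.58]],
  [-1,[-11,-76,-48],[-0.27,-0.69,-0.58]],
  [-1,[-11,-76,-48],[-0.27,-0.69,-0.58]],
  [-1,[-11,-76,-48],[-0.27,-0.69,-0.58]],
])

```text
t: 5.85
tcp_pos: [530.2, -49.6, 216.9]
tool_rot: [[-0.58, 0.678, 0.452], [0.704, 0.696, -0.142], [-0.411, 0.236, -0.881]]
ft_force: [-0.5, 1.2, -5.5]
opening: 54.5
grasp_force: 65.0
```

Run:
```python
from h import *
to([450,-90,270],upright(-11));
```

```text
shift [-13.0, -62.0, -63.0] turn [-0.27, -0.69, -0.57] | dist 90 ang 54 joints [-0.6, -1.8, -37.9, 26.6, -7.9, 44.7] t 5.85
```

>>> carry_out([
  [-1,[-13,-62,-63],[-0.27,-0.69,-0.57]],
  [-1,[-13,-62,-63],[-0.27,-0.69,-0.57]],
  [-1,[-13,-62,-63],[-0.27,-0.69,-0.57]],
  [-1,[-13,-62,-63],[-0.27,-0.69,-0.57]],
  [-1,[-13,-62,-63],[-0.27,-0.69,-0.57]],
  [-1,[-13,-62,-63],[-0.27,-0.69,-0.57]],
  [-1,[-13,-62,-63],[-0.27,-0.69,-0.57]],
  [-1,[-13,-62,-63],[-0.27,-0.69,-0.57]],
])

```text
t: 6.52
tcp_pos: [487.0, -95.5, 308.5]
tool_rot: [[-0.372, 0.195, 0.907], [0.074, 0.981, -0.181], [-0.925, -0.0, -0.38]]
ft_force: [1.6, -0.4, -1.3]
opening: 54.5
grasp_force: 66.1
```

Run:
```python
from h import *
to([450,-90,270],upright(-11)); 
print(sensors.get_obs()["opening"])
to([430,-250,250],upright(-30)); to([452,-338,200],upright(-36.8))
p=eyes.grab_frame("scene"); save(p,"s2",(40,80,500,420),1.6)
```

```text
shift [49.0, -2.0, -1.0] turn [-0.0, -0.04, -0.0] | dist 49 ang 2 joints [-10.8, -19.2, -73.5, -32.0, -0.4, 0.1] t 6.52
54.505489008200925
shift [64.0, -168.0, 16.0] turn [0.3, -0.04, 0.12] | dist 181 ang 19 joints [-10.8, -19.2, -73.5, -32.0, -0.4, 0.1] t 6.52
shift [95.0, -252.0, 70.0] turn [0.42, -0.04, 0.16] | dist 279 ang 26 joints [-10.8, -19.2, -73.5, -32.0, -0.4, 0.1] t 6.52
```

View pics/s2.png

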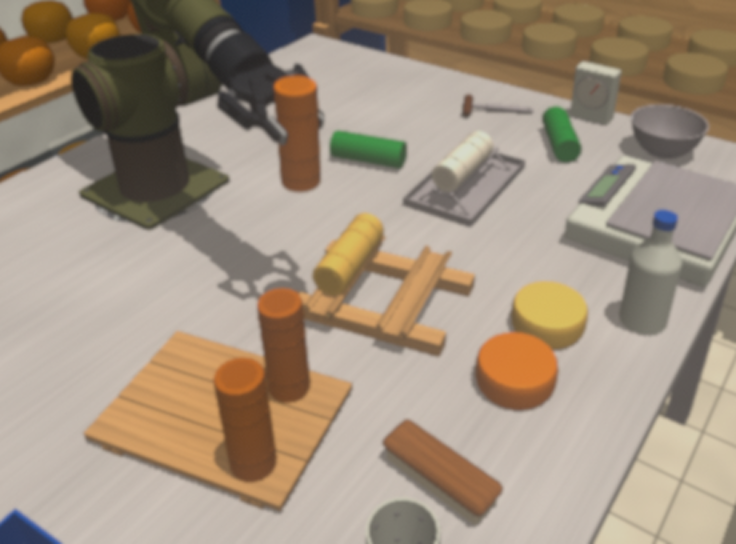

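The view shows ripe held upright in the gripper at (298,130) and the far gutter empty. Joint 3 is at its limit at this short radius, so I'll fit the kinematics to see what is reachable over the board.

```bash
cat > kin.py <<'E'
import numpy as np
from scipy.optimize import least_squares
D=np.deg2rad
d=[([-73.5,14.9,-7.9,67.2],[149,-503.4,231.3],[0,0,-1]),([-40.8,12.9,-14.6,68.1],[376.5,-258.3,211.3],[.03,.183,-.983]),
([-11,29.9,2.1,70.4],[599.8,-14.9,162.8],[-.073,.333,-.94]),([-10.4,35,-6.4,56.4],[605.8,-8.1,51.9],[-.07,.333,-.94]),
([-10.4,29.6,4.4,72.7],[604.7,-8.7,181],[-.072,.331,-.941]),([-.6,-1.8,-37.9,26.6],[530.2,-49.6,216.9],[.452,-.142,-.881]),
([-10.8,-19.2,-73.5,-32],[487,-95.5,308.5],[.907,-.181,-.38])]
def fk(p,j,z):
    a,b,L1,L2,e,d4,d5=p; q1,q2,q3,q4=D(np.array(j[:4])); f=q2-q3; P=f+q4
    r=a+L1*np.sin(q2)+L2*np.cos(f)+e*np.sin(f)+d4*np.cos(P); zz=b+L1*np.cos(q2)-L2*np.sin(f)+e*np.cos(f)-d4*np.sin(P)
    return np.array([r*np.cos(q1),r*np.sin(q1),zz])+d5*np.array(z)
s=least_squares(lambda p:np.concatenate([fk(p,j,z)-t for j,t,z in d]+[(np.array(p[4:5]))*.01]),[0,200,350,350,0,50,150])
p=s.x
if __name__=="__main__":
    np.set_printoptions(precision=1,suppress=True); print(p,"res",np.abs(s.fun).max())
    for tilt in(0,20):
      for r in(480,520,560,600):
        for z in(110,160,200):  # grasp point
          o=np.array([np.cos(D(tilt)),0,-np.sin(D(tilt))]); t=np.array([r,0,z])+18.7*o
          f=lambda q:np.r_[(fk(p,[0,q[0],q[1],tilt-q[0]+q[1]],o)-t)[[0,2]]]
          k=least_squares(f,[0,-50],bounds=([-47.6,-73.5],[98.7,78]))
          q=k.x; print(tilt,r,z,"j2 %.0f j3 %.0f j4 %.0f err %.0f"%(q[0],q[1],tilt-q[0]+q[1],np.abs(k.fun).max()))
E
python3 kin.py
```

```text
[ -0.9 218.3 567.7 386.3  61.2 121.2 320.9] res 0.6115049042400003
0 480 110 j2 99 j3 -73 j4 -172 err 129
0 480 160 j2 97 j3 -73 j4 -171 err 136
0 480 200 j2 69 j3 -73 j4 -143 err 203
0 520 110 j2 99 j3 -73 j4 -172 err 91
0 520 160 j2 83 j3 -73 j4 -156 err 137
0 520 200 j2 62 j3 -73 j4 -136 err 171
0 560 110 j2 90 j3 -73 j4 -164 err 77
0 560 160 j2 75 j3 -73 j4 -148 err 114
0 560 200 j2 59 j3 -73 j4 -133 err 133
0 600 110 j2 83 j3 -73 j4 -157 err 55
0 600 160 j2 70 j3 -73 j4 -144 err 82
0 600 200 j2 58 j3 -73 j4 -131 err 94
20 480 110 j2 28 j3 -73 j4 -82 err 167
20 480 160 j2 6 j3 -73 j4 -59 err 110
20 480 200 j2 -5 j3 -73 j4 -49 err 102
20 520 110 j2 35 j3 -73 j4 -89 err 138
20 520 160 j2 17 j3 -73 j4 -70 err 100
20 520 200 j2 6 j3 -73 j4 -60 err 69
20 560 110 j2 39 j3 -73 j4 -93 err 103
20 560 160 j2 24 j3 -73 j4 -77 err 78
20 560 200 j2 14 j3 -73 j4 -68 err 52
20 600 110 j2 42 j3 -73 j4 -95 err 65
20 600 160 j2 29 j3 -73 j4 -82 err 48
20 600 200 j2 20 j3 -73 j4 -73 err 28
```

```bash
cat >> kin.py <<'E'
def ik(g,R,gd=18.7):
    a,b,L1,L2,e,d4,d5=p; z=R[:,2]; C=np.array(g)+gd*z-d5*z
    th=np.arctan2(C[1],C[0]); rad=np.array([np.cos(th),np.sin(th),0]); tan=np.array([-rad[1],rad[0],0])
    j5=np.arcsin(z@tan); P=np.arctan2(-z[2],z@rad); r=C@rad-a-d4*np.cos(P); h=C[2]-b+d4*np.sin(P)
    L=np.hypot(L2,e); dd=np.hypot(r,h); c=(dd*dd-L1*L1-L*L)/2/L1/L
    if abs(c)>1: return None
    best=None
    for sg in(1,-1):
        A=np.arctan2(r,h)-sg*np.arctan2(L*np.sqrt(1-c*c),L1+L*c)  # q2 from vertical
        v=np.array([r-L1*np.sin(A),h-L1*np.cos(A)]); f=-np.arctan2(v[1],v[0])+np.arctan2(e,L2)
        q=np.degrees([th,A,A-f,P-f,j5]); q=(q+180)%360-180
        ok=all(l+2<x<u-2 for x,l,u in zip(q,[-159,-47.7,-73.5,-108.8,-90],[159,98.8,78.2,121.3,84.7]))
        if ok or best is None: best=(ok,np.round(q).tolist())
    return best
E
python3 - <<'E'
from kin import *; from h import az,upright,to
print(ik([469,-92,315],upright(-11,22)))
for a in(0,10,20,30,40):
  for z in(110,180,270): print("final",a,z,ik([452,-338,z],upright(a)))
for g in([460,-100,310],[470,-150,290],[460,-200,290],[430,-240,290],[430,-300,290]):
  for a in(-11,10,30,50): print(g,a,ik(g,upright(a)))
E
```

```text
(False, [-11.0, -19.0, -74.0, -33.0, 0.0])
final 0 110 (True, [-64.0, 36.0, -70.0, -67.0, 57.0])
final 0 180 (True, [-64.0, 22.0, -66.0, -49.0, 57.0])
final 0 270 (True, [-64.0, 8.0, -59.0, -27.0, 57.0])
final 10 110 (True, [-66.0, 32.0, -59.0, -34.0, 66.0])
final 10 180 (True, [-66.0, 22.0, -55.0, -20.0, 66.0])
final 10 270 (True, [-66.0, 11.0, -48.0, -3.0, 66.0])
final 20 110 (True, [-67.0, 33.0, -44.0, 5.0, 70.0])
final 20 180 (True, [-67.0, 25.0, -41.0, 16.0, 70.0])
final 20 270 (True, [-67.0, 17.0, -35.0, 30.0, 70.0])
final 30 110 (True, [-67.0, 39.0, -29.0, 41.0, 69.0])
final 30 180 (True, [-67.0, 33.0, -26.0, 49.0, 69.0])
final 30 270 (True, [-67.0, 26.0, -20.0, 61.0, 69.0])
final 40 110 (True, [-66.0, 45.0, -16.0, 66.0, 65.0])
final 40 180 (True, [-66.0, 40.0, -13.0, 73.0, 65.0])
final 40 270 (True, [-66.0, 34.0, -9.0, 84.0, 65.0])
[460, -100, 310] -11 (False, [-14.0, -18.0, -78.0, -40.0, 3.0])
[460, -100, 310] 10 (True, [-40.0, -12.0, -71.0, -30.0, 46.0])
[460, -100, 310] 30 (True, [-48.0, -2.0, -54.0, 9.0, 67.0])
[460, -100, 310] 50 (True, [-49.0, 16.0, -30.0, 66.0, 68.0])

[... 284 characters left out ...]
-7.0, -77.0, -48.0, 26.0])
[460, -200, 290] 10 (True, [-54.0, -2.0, -64.0, -23.0, 58.0])
[460, -200, 290] 30 (True, [-58.0, 10.0, -41.0, 33.0, 70.0])
[460, -200, 290] 50 (True, [-56.0, 27.0, -18.0, 82.0, 64.0])
[430, -240, 290] -11 (False, [-51.0, -7.0, -75.0, -43.0, 37.0])
[430, -240, 290] 10 (True, [-63.0, -0.0, -59.0, -8.0, 64.0])
[430, -240, 290] 30 (True, [-64.0, 15.0, -34.0, 52.0, 70.0])
[430, -240, 290] 50 (True, [-62.0, 31.0, -14.0, 91.0, 61.0])
[430, -300, 290] -11 (True, [-58.0, -2.0, -70.0, -40.0, 44.0])
[430, -300, 290] 10 (True, [-67.0, 5.0, -51.0, 1.0, 66.0])
[430, -300, 290] 30 (True, [-67.0, 22.0, -25.0, 63.0, 69.0])
[430, -300, 290] 50 (True, [-64.0, 36.0, -5.0, 98.0, 59.0])
```

Run:
```python
from kin import *; from h import *
for a in(-11,0,10,25): print(a,ik([490,-100,340],upright(a)))
to([490,-100,340],upright(25));
```

```text
-11 (True, [-12.0, -18.0, -71.0, -33.0, 1.0])
0 (True, [-26.0, -17.0, -70.0, -31.0, 24.0])
10 (True, [-35.0, -13.0, -66.0, -26.0, 42.0])
25 (True, [-43.0, -6.0, -56.0, -5.0, 61.0])
shift [-29.0, 8.0, 8.0] turn [-0.59, -0.04, -0.23] | dist 31 ang 36 joints [-11.0, -19.3, -73.5, -32.1, -0.3, 0.0] t 6.57
```

>>> carry_out([
  [-1,[-15,4,8],[0,0,0]],
  [-1,[-29,8,8],[-0.12,-0.01,-0.05]],
  [-1,[-29,8,8],[-0.24,-0.02,-0.09]],
  [-1,[-29,8,8],[-0.36,-0.03,-0.14]],
  [-1,[-29,8,8],[-0.47,-0.03,-0.18]],
  [-1,[-29,8,8],[-0.59,-0.04,-0.23]],
  [-1,[-29,8,8],[-0.59,-0.04,-0.23]],
  [-1,[-29,8,8],[-0.59,-0.04,-0.23]],
])

```text
t: 7.23
tcp_pos: [504.5, -94.3, 326.4]
tool_rot: [[-0.322, -0.416, 0.85], [-0.133, 0.909, 0.395], [-0.937, 0.014, -0.348]]
ft_force: [0.9, -2.3, -3.9]
opening: 54.5
grasp_force: 66.3
```

Run:
```python
from kin import *; from h import *
to([490,-100,340],upright(25)); to([452,-338,285],upright(20)); to([452,-338,285],upright(20),.5)
for g in ([475,-200,320],[460,-280,300]): print(ik(g,upright(22)))
```

```text
shift [-7.0, 1.0, -1.0] turn [-0.0, -0.01, -0.02] | dist 8 ang 1 joints [-43.6, -5.8, -56.2, -5.0, 60.7, -40.6] t 7.23
shift [88.0, -202.0, -108.0] turn [0.08, -0.01, 0.01] | dist 245 ang 5 joints [-43.6, -5.8, -56.2, -5.0, 60.7, -40.6] t 7.23
shift [44.0, -101.0, -54.0] turn [0.04, -0.0, 0.01] | dist 245 ang 5 joints [-43.6, -5.8, -56.2, -5.0, 60.7, -40.6] t 7.23
(True, [-55.0, 2.0, -49.0, 9.0, 66.0])
(True, [-63.0, 11.0, -38.0, 27.0, 69.0])
```

>>> carry_out([
  [-1,[10,-25,-13],[0.01,0,0]],
  [-1,[24,-56,-30],[0.02,0,0]],
  [-1,[38,-88,-47],[0.03,0,0]],
  [-1,[53,-122,-65],[0.05,0,0.01]],
  [-1,[68,-156,-83],[0.06,-0.01,0.01]],
  [-1,[80,-184,-98],[0.08,-0.01,0.01]],
  [-1,[88,-202,-108],[0.08,-0.01,0.01]],
  [-1,[88,-202,-108],[0.08,-0.01,0.01]],
])

```text
t: 7.9
tcp_pos: [469.1, -333.6, 279.3]
tool_rot: [[-0.317, -0.342, 0.885], [-0.121, 0.94, 0.32], [-0.941, -0.006, -0.339]]
ft_force: [0.2, -0.7, -3.8]
opening: 54.3
grasp_force: 66.3
```

>>> carry_out([
  [-1,[0,0,0],[0,0,0]],
  [-1,[0,0,0],[0,0,0]],
])

```text
t: 8.07
tcp_pos: [469.6, -328.6, 281.8]
tool_rot: [[-0.312, -0.346, 0.885], [-0.123, 0.938, 0.324], [-0.942, -0.008, -0.336]]
ft_force: [0.6, 0.8, -3.4]
opening: 54.3
grasp_force: 66.3
```

```bash
cat >> h.py <<'E'
def axis3d(P,c0,d0,rad=28,L=None):
    "fit cylinder of known radius to surface points: centre point & direction"
    from scipy.optimize import least_squares
    e1=np.cross(d0,[.3,.5,.8]);e1/=np.linalg.norm(e1);e2=np.cross(d0,e1)
    def un(q):
        d=d0+q[2]*e1+q[3]*e2; return c0+q[0]*e1+q[1]*e2,d/np.linalg.norm(d)
    def f(q):
        c,d=un(q); v=P-c; return np.linalg.norm(v-np.outer(v@d,d),axis=1)-rad
    s=least_squares(f,[0,0,0,0],loss="soft_l1"); c,d=un(s.x); t=(P-c)@d; lo,hi=np.percentile(t,[.5,99.5])
    return c+d*lo,c+d*hi,d,np.sqrt(np.mean(f(s.x)**2))
E
python3 - <<'E'
from kin import *; from h import *
to([452,-338,285],upright(20)); to([452,-338,110],upright(20))
np.set_printoptions(precision=2,suppress=True)
for n in("scene","wrist","top"):
    p_=eyes.grab_frame(n); w=cloud(p_); m=near(w,(452,-338),55,185,380)&orange(p_["img"].astype(int)); P=w[m]
    print(n,len(P)); 
    if n=="scene": save(p_,"s3",(0,150,320,420),2.3)
    if len(P)>80: print(*axis3d(P,np.array([452,-338,270.]),np.array([0,0,1.])), P[:,2].min(),P[:,2].max())
E
```

```text
shift [4.0, -3.0, -1.0] turn [0.0, 0.01, 0.01] | dist 5 ang 1 joints [-66.7, 16.0, -33.7, 31.4, 70.1, -81.0] t 8.07
shift [169.0, -1.0, 58.0] turn [0.0, 0.01, 0.01] | dist 178 ang 1 joints [-66.7, 16.0, -33.7, 31.4, 70.1, -81.0] t 8.07
scene 1366
[ 456.25 -333.91  227.52] [ 455.06 -332.05  350.4 ] [-0.01  0.02  1.  ] 6.513185145049083 213.13081862313837 351.1893951094242
wrist 47821
[ 455.34 -335.74  199.8 ] [ 454.25 -334.46  312.98] [-0.01  0.01  1.  ] 0.5395975355924456 198.0207054845911 320.1899027682115
top 203
[ 452.27 -306.93  322.57] [ 450.79 -355.88  322.88] [-0.03 -1.    0.01] 3.700379062212461 334.1145363557612 356.83209747247776
```

View pics/s3.png

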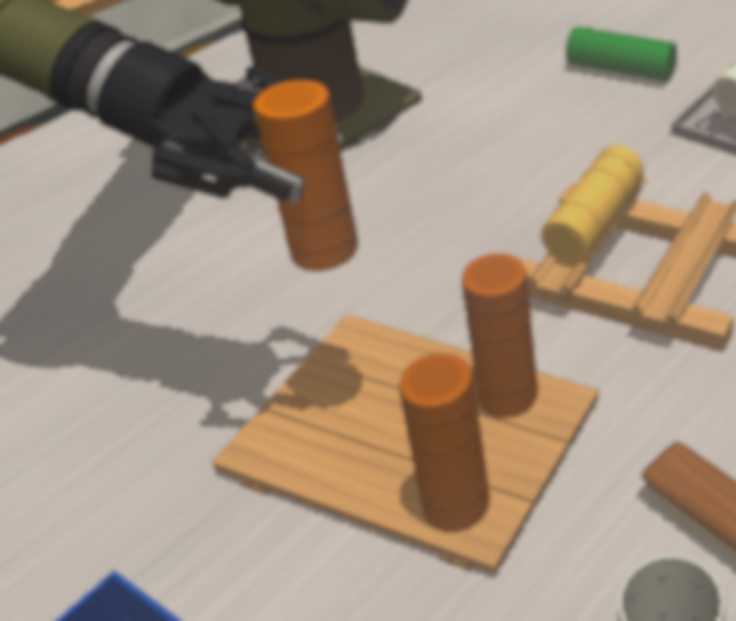

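Ripe hangs plumb at (320,200) in the crop, over the free part of the board, with its bottom at z ≈ 199. I'll lower it most of the way.

>>> carry_out([
  [-1,[15,0,5],[0,0,0]],
  [-1,[40,0,14],[0,0.01,0]],
  [-1,[70,0,24],[0,0.01,0.01]],
  [-1,[100,0,35],[0,0.01,0.01]],
  [-1,[130,0,45],[0,0.01,0.01]],
  [-1,[150,0,52],[0,0.01,0.01]],
  [-1,[158,0,55],[0,0.01,0.01]],
  [-1,[158,0,55],[0,0.01,0.01]],
])

```text
t: 8.88
tcp_pos: [470.3, -331.4, 115.8]
tool_rot: [[-0.322, -0.344, 0.882], [-0.12, 0.939, 0.323], [-0.939, -0.002, -0.343]]
ft_force: [0.1, -0.1, -3.6]
opening: 54.1
grasp_force: 66.3
```

>>> carry_out([
  [-1,[0,0,0],[0,0,0]],
  [-1,[0,0,0],[0,0,0]],
  [-1,[0,0,0],[0,0,0]],
])

```text
t: 9.13
tcp_pos: [471.0, -333.8, 119.1]
tool_rot: [[-0.318, -0.344, 0.884], [-0.125, 0.939, 0.32], [-0.94, -0.009, -0.342]]
ft_force: [0.8, -0.8, -4.2]
opening: 54.3
grasp_force: 66.3
```

Run:
```python
from h import *
to([452,-338,110],upright(20)); print(np.round(sensors.get_obs()["tool_rot"],3)[2], sensors.get_obs()["tcp_pos"])
np.set_printoptions(precision=3,suppress=True)
p_=eyes.grab_frame("wrist"); w=cloud(p_); m=near(w,(454,-336),55,35,200)&orange(p_["img"].astype(int)); P=w[m]
print(*axis3d(P,np.array([454,-336,100.]),np.array([0,0,1.])), P[:,2].min(),P[:,2].max())
p_=eyes.grab_frame("scene"); w=cloud(p_); m=near(w,(454,-336),60,27,200)&orange(p_["img"].astype(int)); P=w[m]
print(np.percentile(P[:,2],[0.2,99.8]))
```

```text
shift [15.0, 3.0, 4.0] turn [-0.0, -0.0, 0.01] | dist 16 ang 1 joints [-66.7, 31.2, -43.2, 6.3, 69.7, -80.7] t 9.13
[-0.94  -0.009 -0.342] [ 470.9964457  -333.81424251  119.07947471]
[ 455.895 -341.4     36.449] [ 455.622 -339.892  149.75 ] [-0.002  0.013  1.   ] 0.5724769658696328 35.11557881814708 156.8184539126701
[ 44.634 188.42 ]
```

>>> carry_out([
  [-1,[5,0,2],[0,0,0.01]],
  [-1,[9,0,3],[0,0,0.01]],
  [-1,[12,0,4],[0,0,0.01]],
  [-1,[12,0,4],[0,0,0.01]],
  [-1,[12,0,4],[0,0,0.01]],
])

```text
t: 9.65
tcp_pos: [470.0, -333.1, 104.2]
tool_rot: [[-0.324, -0.34, 0.883], [-0.112, 0.94, 0.321], [-0.939, 0.005, -0.343]]
ft_force: [-0.4, 0.1, -3.6]
opening: 54.4
grasp_force: 66.3
```

>>> carry_out([
  [-1,[0.5,0,0.2],[0,0,0]],
  [-1,[1,0,0.4],[0,0,0]],
  [-1,[1.5,0,0.5],[0,0,0]],
  [-1,[1.5,0,0.5],[0,0,0]],
  [-1,[1.5,0,0.5],[0,0,0]],
])

```text
t: 10.07
tcp_pos: [470.2, -333.3, 103.4]
tool_rot: [[-0.323, -0.34, 0.883], [-0.113, 0.94, 0.321], [-0.94, 0.004, -0.342]]
ft_force: [-1.3, -0.4, -2.2]
opening: 54.2
grasp_force: 66.3
```

Run:
```python
from h import *
np.set_printoptions(precision=3,suppress=True)
o=sensors.get_obs();print(o["tcp_pos"],o["ft_force"],o["tool_rot"])
p_=eyes.grab_frame("wrist"); w=cloud(p_); m=near(w,(454,-336),55,12,200)&orange(p_["img"].astype(int)); P=w[m]
Q=P[P[:,2]>45]
print(*axis3d(Q,np.array([454,-336,100.]),np.array([0,0,1.])))
i=w[(np.hypot(w[...,0]-455,w[...,1]+338)<75)&(np.hypot(w[...,0]-455,w[...,1]+338)>45)&(w[...,2]<30)]; print("board z",np.median(i[:,2]))
v=p_["img"].astype(int); save(p_,"w4")
```

```text
[ 470.225 -333.295  103.417] [-1.35  -0.422 -2.194] [[-0.323 -0.34   0.883]
 [-0.113  0.94   0.321]
 [-0.94   0.004 -0.342]]
[ 454.773 -339.858   45.406] [ 455.005 -339.722  134.869] [0.003 0.002 1.   ] 0.5649080594093424
board z 18.973877280838096
```

View pics/w4.png

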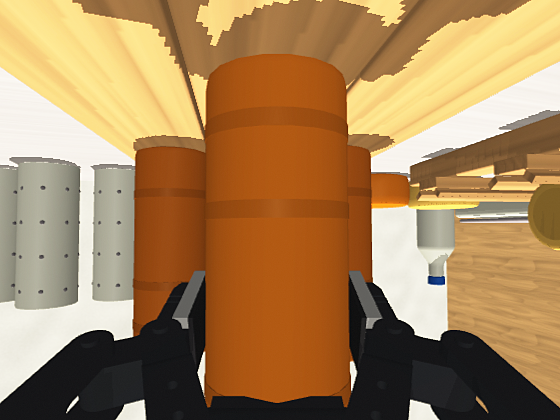

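The wrist image is inverted: ripe's lower end at (275,60) is just meeting the board. Its axis is vertical to 0.2° and it is well clear of the standing logs. The vertical load has started to shift onto the board.

>>> carry_out([
  [-1,[0.5,0,0.2],[0,0,0]],
  [-1,[1,0,0.4],[0,0,0]],
  [-1,[1,0,0.4],[0,0,0]],
  [-1,[1,0,0.4],[0,0,0]],
])

```text
t: 10.45
tcp_pos: [470.4, -333.3, 103.5]
tool_rot: [[-0.32, -0.34, 0.884], [-0.113, 0.94, 0.321], [-0.941, 0.003, -0.339]]
ft_force: [-2.8, 0.5, 4.4]
opening: 54.6
grasp_force: 66.6
```

>>> carry_out([
  [0.35,[-0.4,0,-0.2],[0,0,0]],
  [0.5,[-0.4,0,-0.2],[0,0,0]],
  [0.7,[-0.4,0,-0.2],[0,0,0]],
  [1,[-0.4,0,-0.2],[0,0,0]],
  [1,[-0.4,0,-0.2],[0,0,0]],
  [1,[-0.4,0,-0.2],[0,0,0]],
  [1,[-0.4,0,-0.2],[0,0,0]],
])

```text
t: 11.03
tcp_pos: [470.1, -333.3, 102.3]
tool_rot: [[-0.323, -0.34, 0.883], [-0.113, 0.94, 0.321], [-0.939, 0.004, -0.343]]
ft_force: [-0.2, -0.0, -0.5]
opening: 85.4
grasp_force: 0.0
```

Run:
```python
from h import *
np.set_printoptions(precision=3,suppress=True)
p_=eyes.grab_frame("wrist"); w=cloud(p_); m=near(w,(454,-336),55,45,200)&orange(p_["img"].astype(int)); P=w[m]
print(*axis3d(P,np.array([454,-336,100.]),np.array([0,0,1.]))); cv2.imwrite("pics/w5.png",p_["img"][...,::-1])
o=sensors.get_obs(); R=np.array(o["tool_rot"]); print(o["ft_force"],o["tcp_pos"])
from kin import ik
g=np.array(o["tcp_pos"])-18.7*R[:,2]
for d,u in((40,0),(90,0),(140,0),(140,60),(140,150)): print(d,u,ik(g-d*R[:,2]+[0,0,u],R))
```

```text
[ 454.749 -339.952   45.443] [ 454.888 -339.932  134.511] [0.002 0.    1.   ] 0.5277339937900386
[0.919 0.349 0.057] [ 470.108 -333.255  102.348]
40 0 (True, [-71.0, 33.0, -40.0, 21.0, 70.0])
90 0 (True, [-77.0, 33.0, -34.0, 41.0, 69.0])
140 0 (True, [-83.0, 35.0, -29.0, 57.0, 67.0])
140 60 (True, [-83.0, 30.0, -26.0, 65.0, 67.0])
140 150 (True, [-83.0, 24.0, -20.0, 77.0, 67.0])
```

Ripe stands free and vertical. I'll back straight out along the tool axis.

>>> carry_out([
  [1,[0,-1,-8],[0,0,0]],
  [1,[0,-1,-22],[0,0,0]],
  [1,[0,-1,-42],[0,0,0]],
  [1,[0,-1,-65],[0,0,0]],
  [1,[0,-1,-90],[0,0,0]],
  [1,[0,-1,-115],[0,0,0]],
  [1,[0,-1,-140],[0,0,0]],
  [1,[0,-1,-140],[0,0,0]],
])

```text
t: 11.75
tcp_pos: [344.8, -382.2, 151.4]
tool_rot: [[-0.324, -0.336, 0.885], [-0.112, 0.942, 0.317], [-0.94, 0.004, -0.342]]
ft_force: [-0.2, -0.9, -0.6]
opening: 85.3
grasp_force: 0.0
```

Run:
```python
from h import *
from kin import ik
np.set_printoptions(precision=3,suppress=True)
p_=eyes.grab_frame("scene"); w=cloud(p_); m=near(w,(454,-340),50,27,160)&orange(p_["img"].astype(int)); P=w[m]
print(*axis3d(P,np.array([454,-340,100.]),np.array([0,0,1.])))
p_=eyes.grab_frame("top"); print("fresh",*fitlog(p_,white,(496,325)))
# fresh: tool straight down, y across axis
Rf=lying(-87.5,0)
for g in([497,324,66],[497,324,180],[420,-100,300]): print(ik(g,Rf))
print(ik([340,-380,300],upright(20)))
o=sensors.get_obs(); R=np.array(o["tool_rot"]); g=np.array(o["tcp_pos"])-18.7*R[:,2]; print(g)
to(g+[0,0,200],lying(-80,20)); to([420,-50,300],Rf)
```

```text
[ 456.495 -337.729   29.416] [ 456.644 -337.978  127.771] [ 0.002 -0.003  1.   ] 1.1612970294045242
fresh [493.683 323.86 ] 93.44092711592297 144.56631230634716 50.56038364699987 97.78422928728581 739
(True, [33.0, 29.0, -15.0, 46.0, 0.0])
(True, [33.0, 24.0, -6.0, 61.0, 0.0])
(True, [-13.0, 5.0, -13.0, 72.0, 0.0])
(True, [-81.0, 23.0, -22.0, 73.0, 67.0])
[ 329.897 -386.289  156.535]
shift [-172.0, 7.0, -80.0] turn [0.8, 1.12, 1.71] | dist 190 ang 126 joints [-82.5, 34.8, -29.1, 56.5, 66.6, -122.4] t 11.85
shift [-184.0, 286.0, 125.0] turn [1.12, 0.82, 1.6] | dist 363 ang 122 joints [-82.5, 34.8, -29.1, 56.5, 66.6, -122.4] t 11.85
```

Run:
```python
from h import *
from kin import ik
for a in (20,40,60,92.5): to([300,-360,300],lying(a,0)); print(a,ik([300,-360,300],lying(a,0)))
o=sensors.get_obs(); R=np.array(o["tool_rot"]); g=np.array(o["tcp_pos"])-18.7*R[:,2]
T=lying(50,0); rv=Ro.from_matrix(R.T@T).as_rotvec()
for f in(.25,.5,.75,1): print(ik(g+f*(np.array([300,-360,300])-g),R@Ro.from_rotvec(f*rv).as_matrix()))
to([300,-360,300],T); to([300,-360,300],T,.55)
```

```text
shift [-111.0, 35.0, -80.0] turn [0.0, 1.22, -0.01] | dist 141 ang 70 joints [-82.5, 34.8, -29.1, 56.5, 66.6, -122.4] t 11.85
20 (True, [-50.0, 8.0, -9.0, 73.0, 0.0])
shift [-111.0, 35.0, -80.0] turn [-0.21, 1.21, -0.31] | dist 141 ang 72 joints [-82.5, 34.8, -29.1, 56.5, 66.6, -122.4] t 11.85
40 (True, [-50.0, 8.0, -9.0, 73.0, 0.0])
shift [-111.0, 35.0, -80.0] turn [-0.43, 1.17, -0.61] | dist 141 ang 79 joints [-82.5, 34.8, -29.1, 56.5, 66.6, -122.4] t 11.85
60 (True, [-50.0, 8.0, -9.0, 73.0, 0.0])
shift [-111.0, 35.0, -80.0] turn [-0.77, 1.05, -1.1] | dist 141 ang 98 joints [-82.5, 34.8, -29.1, 56.5, 66.6, -122.4] t 11.85
92.5 (True, [-50.0, 8.0, -9.0, 73.0, 0.0])
(True, [-78.0, 23.0, -26.0, 57.0, 51.0])
(True, [-71.0, 15.0, -20.0, 61.0, 35.0])
(True, [-61.0, 10.0, -14.0, 66.0, 18.0])
(True, [-50.0, 8.0, -9.0, 73.0, 0.0])
shift [-111.0, 35.0, -80.0] turn [-0.32, 1.19, -0.46] | dist 141 ang 75 joints [-82.5, 34.8, -29.1, 56.5, 66.6, -122.4] t 11.85
shift [-61.0, 19.0, -44.0] turn [-0.18, 0.66, -0.25] | dist 141 ang 75 joints [-82.5, 34.8, -29.1, 56.5, 66.6, -122.4] t 11.85
```

>>> carry_out([
  [1,[-30,8,-20],[0,0.1,0]],
  [1,[-50,16,-36],[-0.06,0.22,-0.08]],
  [1,[-61,19,-44],[-0.09,0.34,-0.13]],
  [1,[-61,19,-44],[-0.12,0.45,-0.17]],
  [1,[-61,19,-44],[-0.15,0.56,-0.21]],
  [1,[-61,19,-44],[-0.18,0.66,-0.25]],
  [1,[-61,19,-44],[-0.18,0.66,-0.25]],
  [1,[-61,19,-44],[-0.18,0.66,-0.25]],
])

```text
t: 12.52
tcp_pos: [323.3, -367.2, 223.6]
tool_rot: [[-0.66, -0.598, 0.455], [-0.545, 0.798, 0.259], [-0.518, -0.077, -0.852]]
ft_force: [0.1, 1.1, 0.8]
opening: 85.8
grasp_force: 0.0
```

Run:
```python
from h import *
from kin import ik
T=lying(75,0); to([380,-200,310],T)
o=sensors.get_obs(); R=np.array(o["tool_rot"]); g=np.array(o["tcp_pos"])-18.7*R[:,2]
rv=Ro.from_matrix(R.T@T).as_rotvec()
for f in(.25,.5,.75,1): print(ik(g+f*(np.array([380,-200,310])-g),R@Ro.from_rotvec(f*rv).as_matrix()))
```

```text
shift [-164.0, 94.0, 11.0] turn [-0.25, 0.5, -0.63] | dist 189 ang 48 joints [-68.5, 13.7, -18.1, 63.1, 31.2, -108.0] t 12.52
(True, [-60.0, 9.0, -18.0, 65.0, 24.0])
(True, [-50.0, 6.0, -17.0, 67.0, 16.0])
(True, [-39.0, 4.0, -15.0, 69.0, 8.0])
(True, [-28.0, 4.0, -12.0, 74.0, 0.0])
```

>>> carry_out([
  [1,[-30,17,2],[-0.03,0.06,-0.08]],
  [1,[-60,34,4],[-0.07,0.13,-0.16]],
  [1,[-90,52,6],[-0.11,0.22,-0.27]],
  [1,[-120,69,8],[-0.15,0.3,-0.38]],
  [1,[-150,86,10],[-0.19,0.38,-0.48]],
  [1,[-164,94,11],[-0.25,0.5,-0.63]],
  [1,[-164,94,11],[-0.25,0.5,-0.63]],
  [1,[-164,94,11],[-0.25,0.5,-0.63]],
])

```text
t: 13.18
tcp_pos: [380.3, -199.0, 289.8]
tool_rot: [[-0.254, -0.967, -0.001], [-0.967, 0.254, 0.001], [-0.001, 0.002, -1.0]]
ft_force: [0.8, -1.0, -1.1]
opening: 85.5
grasp_force: 0.0
```

Run:
```python
from h import *
T=lying(92.5,0); to([430,100,250],T)
```

```text
shift [-302.0, 28.0, 59.0] turn [0.0, 0.0, -0.3] | dist 309 ang 17 joints [-27.7, 4.4, -12.3, 73.4, 0.0, -102.9] t 13.18
```

>>> carry_out([
  [1,[-302,28,59],[0,0,-0.3]],
  [1,[-302,28,59],[0,0,-0.3]],
  [1,[-302,28,59],[0,0,-0.3]],
  [1,[-302,28,59],[0,0,-0.3]],
  [1,[-302,28,59],[0,0,-0.3]],
  [1,[-302,28,59],[0,0,-0.3]],
  [1,[-302,28,59],[0,0,-0.3]],
  [1,[-302,28,59],[0,0,-0.3]],
])

```text
t: 13.85
tcp_pos: [429.8, 100.0, 229.0]
tool_rot: [[0.035, -0.999, -0.004], [-0.999, -0.035, 0.003], [-0.003, 0.004, -1.0]]
ft_force: [1.1, -0.8, -0.1]
opening: 85.5
grasp_force: 0.0
```

Run:
```python
from h import *
T=lying(92.5,0); to([496,310,190],T)
```

```text
shift [-207.0, -74.0, 58.0] turn [0.0, 0.0, -0.01] | dist 228 ang 1 joints [12.9, 6.9, -18.5, 64.8, 0.2, -79.1] t 13.85
```

>>> carry_out([
  [1,[-207,-74,58],[0,0,-0.01]],
  [1,[-207,-74,58],[0,0,-0.01]],
  [1,[-207,-74,58],[0,0,-0.01]],
  [1,[-207,-74,58],[0,0,-0.01]],
  [1,[-207,-74,58],[0,0,-0.01]],
  [1,[-207,-74,58],[0,0,-0.01]],
  [1,[-207,-74,58],[0,0,-0.01]],
  [1,[-207,-74,58],[0,0,-0.01]],
])

```text
t: 14.52
tcp_pos: [496.7, 305.3, 171.0]
tool_rot: [[0.044, -0.999, -0.005], [-0.999, -0.044, -0.002], [0.002, 0.005, -1.0]]
ft_force: [-0.2, 0.4, 0.4]
opening: 85.3
grasp_force: 0.0
```

>>> carry_out([
  [1,[0,0,0],[0,0,0]],
  [1,[0,0,0],[0,0,0]],
])

```text
t: 14.68
tcp_pos: [497.2, 304.5, 173.7]
tool_rot: [[0.043, -0.999, -0.001], [-0.999, -0.043, -0.001], [0.001, 0.001, -1.0]]
ft_force: [0.7, 0.3, 0.5]
opening: 85.4
grasp_force: 0.0
```

Run:
```python
from h import *
np.set_printoptions(precision=2,suppress=True)
p_=eyes.grab_frame("wrist"); r=fitlog(p_,white,(496,325),95,72,100); print(*r)
w=cloud(p_); m=near(w,(496,325),90,72,100)&white(p_["img"].astype(int)); P=w[m]
print(*axis3d(P,np.array([496,325,65.]),az(92.5)),P[:,1].min(),P[:,1].max())
to([496,324,67],lying(92.5,0))
```

```text
[493.17 322.35] 93.61117640649753 146.56308489914048 47.833942921225116 92.6024471868303 10984
[496.3  249.15  63.68] [487.68 395.47  63.82] [-0.06  1.    0.  ] 0.6579736022674884 247.12000760882057 397.7179357413702
shift [-19.0, 1.0, 126.0] turn [0.0, -0.0, -0.0] | dist 127 ang 0 joints [31.5, 22.2, -5.8, 62.0, -0.0, -60.9] t 14.73
```

Run:
```python
from h import *
to([492.3,322.4,100],lying(93.4,0)); to([492.3,322.4,67],lying(93.4,0))
```

```text
shift [-18.0, 4.0, 93.0] turn [0.0, -0.0, -0.02] | dist 95 ang 1 joints [31.5, 22.2, -5.8, 62.0, -0.0, -60.9] t 14.73
shift [-18.0, 4.0, 126.0] turn [0.0, -0.0, -0.02] | dist 127 ang 1 joints [31.5, 22.2, -5.8, 62.0, -0.0, -60.9] t 14.73
```

>>> carry_out([
  [1,[-18,4,10],[0,0,-0.02]],
  [1,[-18,4,35],[0,0,-0.02]],
  [1,[-18,4,60],[0,0,-0.02]],
  [1,[-18,4,85],[0,0,-0.02]],
  [1,[-18,4,105],[0,0,-0.02]],
  [1,[-18,4,118],[0,0,-0.02]],
  [1,[-18,4,126],[0,0,-0.02]],
  [1,[-18,4,126],[0,0,-0.02]],
])

```text
t: 15.4
tcp_pos: [491.8, 322.7, 46.9]
tool_rot: [[0.064, -0.998, -0.002], [-0.998, -0.064, -0.002], [0.002, 0.002, -1.0]]
ft_force: [0.1, 0.6, -0.6]
opening: 85.4
grasp_force: 0.0
```

>>> carry_out([
  [1,[0,0,0],[0,0,0]],
  [1,[0,0,0],[0,0,0]],
])

```text
t: 15.57
tcp_pos: [493.9, 324.5, 49.5]
tool_rot: [[0.065, -0.998, 0.003], [-0.998, -0.065, 0.001], [-0.001, -0.003, -1.0]]
ft_force: [-0.5, -0.7, -0.2]
opening: 85.6
grasp_force: 0.0
```

Run:
```python
from h import *
to([492.3,322.4,67],lying(93.4,0))
p_=eyes.grab_frame("wrist"); w=cloud(p_); m=near(w,(492,322),95,70,100)&white(p_["img"].astype(int)); P=w[m]
np.set_printoptions(precision=2,suppress=True)
print(*axis3d(P,np.array([492,322,65.]),az(93.4)),P[:,1].min(),P[:,1].max())
```

```text
shift [2.0, 2.0, 1.0] turn [-0.0, 0.0, 0.01] | dist 3 ang 0 joints [33.3, 28.5, -15.7, 45.6, -0.1, -60.4] t 15.57
[496.31 248.89  63.64] [490.55 347.11  63.8 ] [-0.06  1.    0.  ] 0.7405673490087066 246.81119152198252 359.2775511028408
```

>>> carry_out([
  [1,[1,1.5,1],[0,0,0]],
  [1,[1,1.5,1],[0,0,0]],
  [-1,[1,1.5,1],[0,0,0]],
  [-1,[1,1.5,1],[0,0,0]],
  [-1,[1,1.5,1],[0,0,0]],
  [-1,[1,1.5,1],[0,0,0]],
  [-1,[1,1.5,1],[0,0,0]],
  [-1,[1,1.5,1],[0,0,0]],
])

```text
t: 16.28
tcp_pos: [492.5, 323.4, 48.0]
tool_rot: [[0.065, -0.998, 0.003], [-0.998, -0.065, -0.0], [0.0, -0.003, -1.0]]
ft_force: [0.6, -0.8, 5.5]
opening: 54.4
grasp_force: 63.0
```

>>> carry_out([
  [-1,[0,0,0],[0,0,0]],
  [-1,[0,0,0],[0,0,0]],
  [-1,[0,0,0],[0,0,0]],
])

```text
t: 16.53
tcp_pos: [492.5, 323.4, 48.0]
tool_rot: [[0.065, -0.998, 0.003], [-0.998, -0.065, -0.0], [0.0, -0.003, -1.0]]
ft_force: [1.7, -1.5, 5.7]
opening: 54.4
grasp_force: 63.0
```

>>> carry_out([
  [-1,[0,0,-8],[0,0,0]],
  [-1,[0,0,-25],[0,0,0]],
  [-1,[0,0,-50],[0,0,0]],
  [-1,[0,0,-75],[0,0,0]],
  [-1,[0,0,-100],[0,0,0]],
  [-1,[0,0,-125],[0,0,0]],
  [-1,[0,0,-140],[0,0,0]],
  [-1,[0,0,-140],[0,0,0]],
])

```text
t: 17.2
tcp_pos: [492.3, 324.4, 190.2]
tool_rot: [[0.066, -0.998, 0.004], [-0.998, -0.066, 0.002], [-0.002, -0.005, -1.0]]
ft_force: [0.9, 0.7, -4.1]
opening: 54.4
grasp_force: 64.6
```

Run:
```python
from h import *
np.set_printoptions(precision=2,suppress=True)
p_=eyes.grab_frame("wrist"); o=sensors.get_obs(); R=np.array(o["tool_rot"]); tp=np.array(o["tcp_pos"])
w=cloud(p_); m=near(w,tp[:2],100,tp[2]+18,tp[2]+60)&white(p_["img"].astype(int)); P=w[m]
lo,hi,d,e=axis3d(P,tp+[0,0,17],az(93.4)); print(lo,hi,d,e,"tool-frame ends",(lo-tp)@R,(hi-tp)@R, R.T@d)
# empty far gutter: points of the trough in top and scene
for n in("top","scene"):
    q=eyes.grab_frame(n); w=cloud(q); c=np.array([606,-9.5]); u=az(102.5)[:2]; v=az(12.5)[:2]
    s=(w[...,:2]-c)@u; t=(w[...,:2]-c)@v
    m=(abs(s)<110)&(abs(t)<40)&(w[...,2]>36)&(w[...,2]<56); S,T=s[m],t[m]
    print(n,m.sum(),"s",np.percentile(S,[.5,99.5]),"t",np.percentile(T,[.5,99.5]),"zmax",np.percentile(w[m][:,2],99))
    for a,b in((-100,-60),(-60,60),(60,100)):
        k_=(S>a)&(S<b); print(a,b,np.percentile(T[k_],[1,99]))
    r=eyes.spot_point(q,"gutter_far"); print([(np.round(x["position"]),round(x["score"],2)) for x in r[:2]])
```

```text
[496.28 250.04 205.41] [489.83 346.63 206.74] [-0.07  1.    0.01] 0.8034495150765094 tool-frame ends [ 73.87   0.17 -17.42] [-22.94   0.25 -18.69] [-1.    0.   -0.01]
top 648 s [-97.81  98.8 ] t [-24.08  23.13] zmax 52.994139467013476
-100 -60 [-23.53  22.34]
-60 60 [-23.79  22.86]
60 100 [-23.89  22.26]
[(array([607.,  -7.,  66.]), 0.63)]
scene 965 s [-100.42   98.1 ] t [-20.52  25.99] zmax 49.511368131498806
-100 -60 [-20.18  25.41]
-60 60 [-20.14  25.7 ]
60 100 [-19.57  25.6 ]
[(array([610.,  -6.,  69.]), 0.97)]
```

Run:
```python
from h import *
from kin import ik
T=lying(102.5,0); g=np.array([606,-9.5,0])
print(ik(g+[0,0,170],T)); to(g+[0,0,170],T); to(g+[0,0,170],T,.5)
```

```text
(True, [-1.0, 25.0, -5.0, 60.0, 0.0])
shift [339.0, -94.0, 34.0] turn [0.0, -0.0, -0.15] | dist 353 ang 9 joints [33.4, 22.3, -4.0, 63.9, -0.1, -60.4] t 17.45
shift [169.0, -47.0, 17.0] turn [0.0, -0.0, -0.08] | dist 353 ang 9 joints [33.4, 22.3, -4.0, 63.9, -0.1, -60.4] t 17.45
```

>>> carry_out([
  [-1,[15,-4,0],[0,0,-0.01]],
  [-1,[40,-11,1],[0,0,-0.02]],
  [-1,[70,-19,3],[0,0,-0.03]],
  [-1,[103,-29,6],[0,0,-0.05]],
  [-1,[137,-38,10],[0,0,-0.07]],
  [-1,[171,-47,15],[0,0,-0.08]],
  [-1,[205,-57,20],[0,0,-0.1]],
  [-1,[238,-66,24],[0,0,-0.11]],
])

```text
t: 18.12
tcp_pos: [571.9, 88.2, 161.3]
tool_rot: [[0.176, -0.984, -0.002], [-0.984, -0.176, -0.001], [0.001, 0.002, -1.0]]
ft_force: [0.4, 0.6, -4.1]
opening: 54.2
grasp_force: 64.5
```

>>> carry_out([
  [-1,[30,-8,3],[0,0,-0.01]],
  [-1,[60,-17,6],[0,0,-0.03]],
  [-1,[82,-23,8],[0,0,-0.04]],
  [-1,[95,-26,9],[0,0,-0.04]],
  [-1,[101,-28,10],[0,0,-0.04]],
  [-1,[101,-28,10],[0,0,-0.04]],
  [-1,[101,-28,10],[0,0,-0.04]],
])

```text
t: 18.7
tcp_pos: [617.2, -3.5, 152.8]
tool_rot: [[0.214, -0.977, -0.001], [-0.977, -0.214, 0.0], [-0.001, 0.001, -1.0]]
ft_force: [0.2, 0.7, -3.4]
opening: 54.6
grasp_force: 64.4
```

Run:
```python
from h import *
T=lying(102.5,0); g=np.array([606,-9.5,0])
to(g+[0,0,90],T); to(g+[0,0,80],T)
np.set_printoptions(precision=2,suppress=True)
p_=eyes.grab_frame("wrist"); o=sensors.get_obs(); R=np.array(o["tool_rot"]); tp=np.array(o["tcp_pos"]); print(tp,o["ft_force"])
w=cloud(p_); m=near(w,tp[:2],100,tp[2]+18,tp[2]+60)&white(p_["img"].astype(int)); P=w[m]
lo,hi,d,e=axis3d(P,tp+[0,0,17],az(102.5)); print(lo,hi,d)
c=g[:2]; u=az(102.5)[:2]; v=az(12.5)[:2]; s=(w[...,:2]-c)@u; t=(w[...,:2]-c)@v
m=(abs(s)<110)&(abs(t)<40)&(w[...,2]>40)&(w[...,2]<56); S,Q=s[m],t[m]
for a in range(-100,100,20):
    k_=(S>a)&(S<a+20)
    if k_.sum()>30: print(a,np.percentile(Q[k_],[1,99]))
```

```text
shift [4.0, 12.0, 82.0] turn [0.0, 0.0, -0.0] | dist 82 ang 0 joints [-0.3, 26.2, -2.6, 61.2, 0.0, -102.7] t 18.7
shift [4.0, 12.0, 92.0] turn [0.0, 0.0, -0.0] | dist 92 ang 0 joints [-0.3, 26.2, -2.6, 61.2, 0.0, -102.7] t 18.7
[617.22  -3.09 153.11] [ 0.8  -0.01 -4.03]
[632.07 -76.48 168.23] [611.97  17.78 168.56] [-0.21  0.98  0.  ]
-100 [-23.83  22.61]
-80 [-23.99  22.87]
```

>>> carry_out([
  [-1,[2,6,5],[0,0,0]],
  [-1,[4,12,15],[0,0,0]],
  [-1,[4,12,35],[0,0,0]],
  [-1,[4,12,55],[0,0,0]],
  [-1,[4,12,72],[0,0,0]],
  [-1,[4,12,82],[0,0,0]],
  [-1,[4,12,82],[0,0,0]],
  [-1,[4,12,82],[0,0,0]],
])

```text
t: 19.42
tcp_pos: [606.5, -10.4, 71.3]
tool_rot: [[0.215, -0.977, -0.0], [-0.977, -0.215, -0.001], [0.001, 0.0, -1.0]]
ft_force: [-0.8, 0.2, -3.9]
opening: 54.5
grasp_force: 64.4
```

>>> carry_out([
  [-1,[0,0,0],[0,0,0]],
  [-1,[0,0,0],[0,0,0]],
])

```text
t: 19.58
tcp_pos: [608.5, -10.8, 72.9]
tool_rot: [[0.214, -0.977, 0.004], [-0.977, -0.214, -0.001], [0.001, -0.003, -1.0]]
ft_force: [0.0, 0.1, -4.5]
opening: 54.2
grasp_force: 64.4
```

Run:
```python
from h import *
T=lying(102.5,0); g=np.array([606,-9.5,0])
to(g+[0,0,72],T); print(sensors.get_obs()["tcp_pos"])
```

```text
shift [-2.0, 2.0, 20.0] turn [-0.0, -0.0, -0.0] | dist 20 ang 0 joints [-1.0, 28.7, -11.3, 49.8, -0.0, -103.4] t 19.58
[608.45460878 -10.78698433  72.90540631]
```

>>> carry_out([
  [-1,[-2,2,5],[0,0,0]],
  [-1,[-2,2,11],[0,0,0]],
  [-1,[-2,2,16],[0,0,0]],
  [-1,[-2,2,18],[0,0,0]],
  [-1,[-2,2,18],[0,0,0]],
  [-1,[-2,2,18],[0,0,0]],
  [-1,[-2,2,18],[0,0,0]],
])

```text
t: 20.17
tcp_pos: [604.9, -9.5, 53.4]
tool_rot: [[0.214, -0.977, 0.001], [-0.977, -0.214, -0.001], [0.001, -0.001, -1.0]]
ft_force: [0.8, -0.1, -4.0]
opening: 54.4
grasp_force: 64.5
```

>>> carry_out([
  [-1,[0,0,0.7],[0,0,0]],
  [-1,[0,0,1.4],[0,0,0]],
  [-1,[0,0,2],[0,0,0]],
  [-1,[0,0,2],[0,0,0]],
  [-1,[0,0,2],[0,0,0]],
])

```text
t: 20.58
tcp_pos: [605.3, -9.5, 51.7]
tool_rot: [[0.214, -0.977, 0.002], [-0.977, -0.214, -0.001], [0.001, -0.002, -1.0]]
ft_force: [0.8, -0.2, -2.7]
opening: 54.7
grasp_force: 64.5
```

>>> carry_out([
  [-1,[0,0,0.6],[0,0,0]],
  [-1,[0,0,1.2],[0,0,0]],
  [-1,[0,0,1.2],[0,0,0]],
  [-1,[0,0,1.2],[0,0,0]],
])

```text
t: 20.92
tcp_pos: [605.6, -9.4, 51.4]
tool_rot: [[0.214, -0.977, 0.003], [-0.977, -0.214, -0.001], [0.001, -0.003, -1.0]]
ft_force: [-0.2, 0.1, 6.3]
opening: 54.5
grasp_force: 65.3
```

Seated in the gutter: the force changed from −4 to +6 N with no lateral load. Releasing.

>>> carry_out([
  [0.35,[0,0,0],[0,0,0]],
  [0.5,[0,0,-0.5],[0,0,0]],
  [0.7,[0,0,-0.5],[0,0,0]],
  [1,[0,0,-0.5],[0,0,0]],
  [1,[0,0,-0.5],[0,0,0]],
  [1,[0,0,-0.5],[0,0,0]],
  [1,[0,0,-0.5],[0,0,0]],
  [1,[0,0,-0.5],[0,0,0]],
])

```text
t: 21.58
tcp_pos: [604.8, -9.5, 50.7]
tool_rot: [[0.214, -0.977, 0.001], [-0.977, -0.214, -0.001], [0.001, -0.001, -1.0]]
ft_force: [-0.7, -0.0, 0.4]
opening: 85.4
grasp_force: 0.0
```

>>> carry_out([
  [1,[0,0,-8],[0,0,0]],
  [1,[0,0,-25],[0,0,0]],
  [1,[0,0,-50],[0,0,0]],
  [1,[0,0,-80],[0,0,0]],
  [1,[0,0,-110],[0,0,0]],
  [1,[0,0,-140],[0,0,0]],
  [1,[0,0,-160],[0,0,0]],
  [1,[0,0,-160],[0,0,0]],
])

```text
t: 22.25
tcp_pos: [607.8, -9.4, 217.0]
tool_rot: [[0.214, -0.977, 0.011], [-0.977, -0.214, -0.001], [0.003, -0.011, -1.0]]
ft_force: [1.1, 0.4, 1.0]
opening: 85.1
grasp_force: 0.0
```

Run:
```python
from h import *
np.set_printoptions(precision=2,suppress=True)
p=eyes.grab_frame("wrist"); w=cloud(p)
P=w[near(w,(606,-9),95,75,105)&white(p["img"].astype(int))]
print("fresh",*axis3d(P,np.array([606,-9,68.]),az(102.5)),P[:,1].min(),P[:,1].max())
P=w[near(w,(494,-24),85,75,105)&yellow(p["img"].astype(int))]
if len(P)>80: print("young",*axis3d(P,np.array([494,-24,68.]),az(102.5)))
s=eyes.grab_frame("scene"); w=cloud(s)
for c in((455,-339),(565,-252),(609,-368)):
    Q=w[near(w,c,45,155,185)]; print(cv2.minEnclosingCircle(Q[:,:2].astype(np.float32)),np.median(Q[:,2]))
save(s,"end",(40,80,500,420),1.7); print(sensors.get_obs()["tcp_pos"],sensors.get_obs()["opening"])
```

```text
fresh [621.39 -81.81  66.74] [589.68  61.23  66.82] [-0.22  0.98  0.  ] 0.6125595507286722 -86.7606369373343 67.1425613435618
young [506.75 -96.26  66.7 ] [475.96  43.15  67.02] [-0.22  0.98  0.  ] 1.2041082647231094
((456.8492736816406, -339.76837158203125), 29.33281898498535) 169.64334268254655
((567.0602416992188, -253.43161010742188), 29.115440368652344) 169.71512317807606
((611.7842407226562, -368.6164245605469), 29.0860538482666) 169.95601282520394
[605.51  -9.34 212.24] 85.46556463073738
```

View pics/end.png

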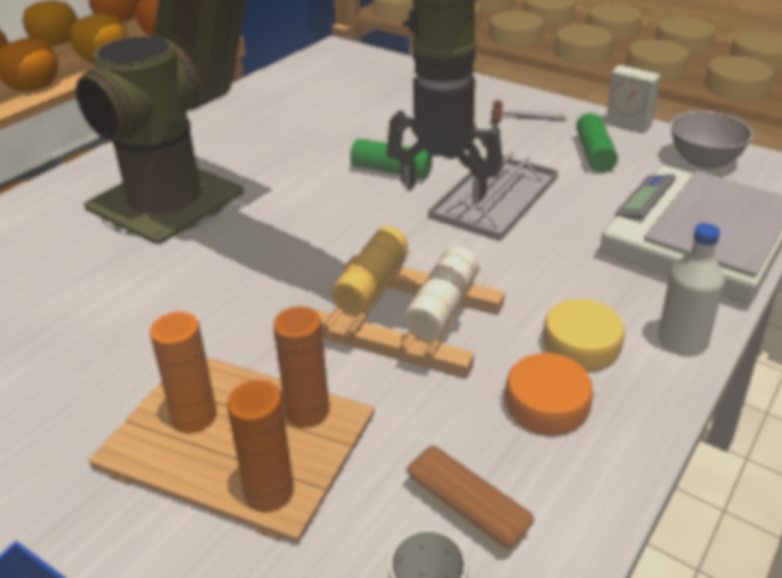

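The final view shows ripe standing at (183,370) on the board, fresh lying in the far gutter at (443,293), and young and both standing logs where they were. The gripper is clear of everything.

```bash
python3 -c "
from rig import job
print(job.finish_job())"
```

```text
the job is handed in; nothing more can be done
None
```

The job is handed in at about 22 s: the ripe log stands upright on the free part of the board, about 80 mm clear of the nearest standing cheese. The fresh white log lies full length in the far gutter, and the other cheeses have not been moved.

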